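# Hang up the wash basket, then lift the carrier level

### The job

The steel basket standing in the blue carrier is in the way: hang it by its handle on the hook of the stand and let go, so that it hangs freely. Then lift the carrier by its middle grip, with the gear motor still lying in it, and finish while still holding it in the air, steady and level, at least 6 cm above the bench. Do not tip the carrier, and leave the other things on the bench where they are.

Things in the scene. Friction and masses are not known exactly. Their poses are not given: they have to be found in the camera images.
- carrier: loose blue tray, 220 (x) x 140 (y) mm, rim 30 high, walls 4, floor 5, 0.45 kg. A cross wall along y at x = 0, 10 thick, 35 high, makes two bays 101 x 132, centres at x = -56 and +56: one holds the basket, one the motor. Above it stands the grip, a flat bar along y, 14 thick, 108 long, z = 74 to 102, on posts 14 square at y = -47 and +47. Origin: centre of the underside, z up
- carrier_grip (a point): centre of the carrier's grip bar, 88 mm above the carrier's underside; axes as the carrier's. With the motor inside, the mass centre lies within 25 mm of the point below it
- basket: loose slotted steel basket, 64 (x) x 90 (y) x 48 mm high, 0.14 kg, with a stiff handle of round bar, diameter 9: uprights at y = -46 and +46, and a crossbar along y, its centre line 120 above the underside and level from |y| = 12 to 46; its middle is kinked up to a peak 130 high at y = 0, which settles on the hook. Origin: centre of the underside, z up
- basket_peak (a point): peak of the basket handle's centre line, 130 mm above the basket's underside; axes as the basket's (handle along y). Fingers 22 wide can pinch the level piece 30 to either side and 10 below it, and so stay beside the hook
- motor: loose gear motor: aluminium gearbox 36 x 36 x 32 mm high, dark motor can of diameter 28 on its +x side, brass shaft on its -x side, 86 long in all, 0.11 to 0.23 kg; lies in the other bay. Origin: under its middle
- stand: fixed hook stand: post of diameter 14, 248 mm high, foot 100 x 100 x 12 centred 30 in front of the post. A level prong of diameter 8 runs from the post along the stand's -x (about towards the robot), centre line 225 high, and after 98 bends up to a red ball tip (diameter 12, centre at x = -110, z = 243). Origin: post's axis at the bench, z up
- hook_seat (a point): the place to hang on: top of the level prong, 57 mm in front of the post and 229 above the bench; axes as the stand's (prong along x). When the basket hangs, its handle crosses the prong at about right angles and the handle's peak is about 7 mm above this point
- dispenser: solvent dispenser bottle, blue with a steel pump top, diameter 64, height 132; stands loose; origin at the centre of its underside
- meter: yellow hand-held multimeter lying flat, 170 x 85 x 35 (long side along its x); origin at the centre of its underside
- screwdriver: screwdriver lying flat: green handle 90 x 24 x 22, steel blade 85 long towards its +x; origin under the handle's front end
- tape: roll of black tape lying flat, diameter 96, height 20; origin at the centre of its underside
- spool: aluminium-coloured spool standing upright, diameter 56, height 50; origin at the centre of its underside
- brush: small cleaning brush lying loose, handle towards its -x; origin under its middle
Things that resemble listed ones, but are neither listed nor needed, are in the scene too. What is shaped like the basket but turquoise is not meant. Leave any orange look-alike of the stand alone.

How it is judged:
By the outcome, as a careful person would: the job done as asked, in the order asked, and still so for the second after the job is handed in, while the arm keeps its last pose, push and grip.
It also fails if it takes over 54 s, if anything falls off the work surface, if the arm or the gripper's body presses on something with over 40 N, if the wrist force passes 120 N, or if a joint passes its speed limit or range.

### The arm

A 6-joint arm with a two-finger parallel gripper is mounted at the origin on the work surface. World frame = base frame: x ahead of the robot, y to its left, z up, the work surface at z = 0. Lengths are in m, angles in rad, forces in N, time in s.
With the tool pointing down it reaches from about 0.15 to 0.775 m from the base axis. Payload 6.1 kg.
Tool frame: the origin (TCP) lies at the very end of the fingers, on their centre line; the grasp point (between the pads) lies 19 mm behind it (env.hold_point_z is the distance from the TCP to the grasp point, in m); z points along the fingers, y is the line along which they close (so a half turn about z gives the same grasp; the last joint's range is limited). The gripper opens to 85 mm and grips with 20 to 120 N. Pads are 22 mm wide; open, the fingers measure 114 mm over their backs; the gripper's body (76 mm by 85 mm) begins 54 mm behind the grasp point. The pads swing forward as they close: fully open they stand 13 mm farther back than shut.
Start: joints at [1.327, 0.126, -0.04, 1.405, 0, 1.571], TCP at [0.127, 0.509, 0.231] pointing down, gripper open.
Joint ranges: [-2.72, 2.72], [-0.95, 1.95], [-1.27, 1.35], [-1.78, 2.02], [-1.46, 1.47], [-3.14, 3.14]. Speed limits (rad/s): [2.39, 2.39, 3.01, 3.14, 3.14, 3.14].

### API

Orientations are given as a unit quaternion [x, y, z, w].
In Python, from cell import telemetry, cams, order, env gives the robot as it stands.
- The arm moves only by the shell command python3 -m pendant 'ROWS'. ROWS is JSON, a list of rows, each a list of 3 entries, a list of its own where there are three numbers: the turn, a rotation vector about the world's x, y, z as a fraction of full scale, then the shift along the world's x, y, z as a fraction of full scale, then the closure, from -1 (fully open) to 1 (shut). A call has 1 to 8 rows; each row shifts and turns the commanded pose from where the row before left it; what a row does not reach is not made up. Full scale, the value 1, is 0.03 m for a shift and 120 degrees for a turn. A row lasts 1/12 s, in which the tool goes at most 41.7 mm and 7.16 degrees, less where a joint would pass 70% of its speed; a pose out of reach is approached as far as the arm can. A call with a number of a shift or a turn outside -1 to 1 is refused whole. A call with a gripper value outside its range is refused whole. The fingers move at their own pace and stop on an object; the grip force is fixed at half the most. Time passes only in rows, so rows that do not move let the fingers close. It gives the time, the measured TCP pose, the force, the opening and the grip force at its end, in the units of the state.
- telemetry.state(): the state, without advancing time (a new reading comes with each control period).
- cams.get_image(name): name is "side" or "top" or "wrist"; returns a dict with "image" (420x560x3 uint8, red, green, blue), "camera_matrix" (3x3 intrinsics, pixels), "R" (3x3) and "t" (3): a world point X has camera coordinates R X + t; the wrist camera has in their place "mount" (4x4, takes a point from camera to tool coordinates, whose origin is the TCP and whose axes are the flange's). Camera axes: x right, y down, z forward; pixel columns grow to the right and rows downward; lengths in m; the calibration is good to about 2 mm. A picture is of the moment at which its call begins: read the wrist's pose just before it. There is no depth.
- order.finish_job(): hands the job in; it is judged then, once.
The state is a dict: "time_s": time; "joint_positions": joint angles; "dq": joint speeds; "effort": joint torques, N m; "tool_pos": TCP position; "eef_rot": TCP orientation; "wrist_force": force on the tool from outside, world axes, zero at the start; "ft_torque": the same for the moment, N m; "finger_gap": finger opening in m; "grip_force": force on a finger pad.
Only numpy, scipy, OpenCV 4.12 (cv2) and the standard library are available. Lean on these libraries where they do the work, as an engineer would, in place of code of your own. Each camera call takes 0.05 s, during which the arm holds its last target. There are 200 camera calls.

## Working session

There is one attempt and no reset: what is moved stays moved. The work goes in short steps, Python scripts to look and compute and a shell command to move; the robot and the scene stay as the last step left them, time stands still between calls to the robot, and variables do not carry over. Pictures are saved under pics/ and viewed, at most 10 in all, crops included, and the job is handed in when it is done.

```bash
mkdir -p pics; ls
python3 - <<'E'
from cell import telemetry,cams,order,env
import cv2,numpy as np
s=telemetry.state();print({k:np.round(v,3).tolist() for k,v in s.items()})
for n in("side","top"):
    d=cams.get_image(n);cv2.imwrite(f"pics/{n}0.png",d["image"][...,::-1])
    print(n,d["camera_matrix"].tolist(),np.round(d["R"],4).tolist(),np.round(d["t"],4).tolist())
    np.savez(f"pics/{n}0.npz",K=d["camera_matrix"],R=d["R"],t=d["t"],im=d["image"])
E
```

```text
pics
{'time_s': 0.0, 'joint_positions': [1.327, 0.126, -0.041, 1.405, -0.0, 1.571], 'dq': [-0.001, -0.0, 0.0, -0.0, 0.002, -0.0], 'effort': [-0.001, -43.591, 35.293, 0.017, -0.0, -0.0], 'tool_pos': [0.127, 0.509, 0.231], 'eef_rot': [0.122, 0.993, -0.001, -0.0], 'wrist_force': [-0.092, -0.27, -0.958], 'ft_torque': [0.002, 0.023, -0.02], 'grip_force': 0.0, 'finger_gap': 0.085}
side [[513.0472077617036, 0.0, 272.77792232592714], [0.0, 513.0472077617036, 203.93367514300152], [0.0, 0.0, 1.0]] [[0.9759, -0.2181, -0.0054], [-0.1682, -0.7362, -0.6556], [0.139, 0.6407, -0.7551]] [-0.5568, 0.2008, 1.7507]
top [[451.30672018061836, 0.0, 284.6070878794384], [0.0, 451.30672018061836, 210.74231239055004], [0.0, 0.0, 1.0]] [[-0.0007, -0.9998, -0.0178], [-0.9804, 0.0042, -0.1968], [0.1969, 0.0174, -0.9803]] [0.0266, 0.595, 1.2715]
```

View pics/side0.png

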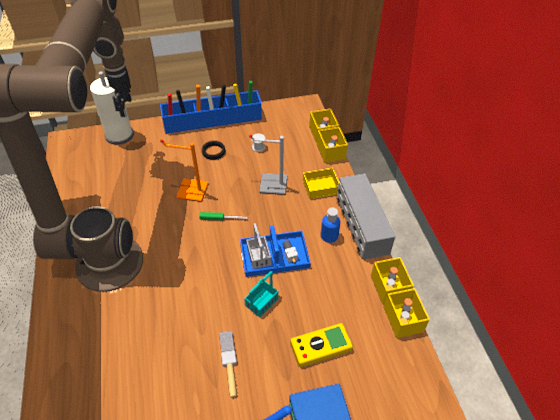

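View pics/top0.png

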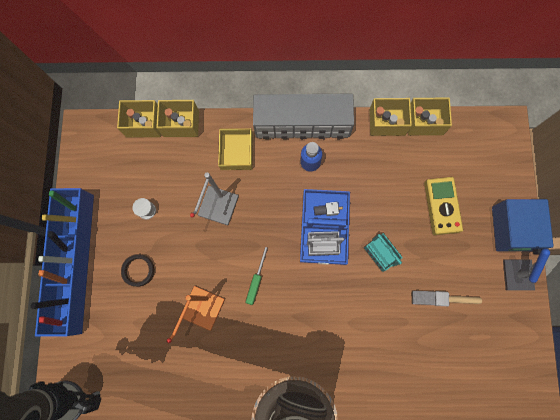

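Run:
```python
import cv2,numpy as np
t=np.load("pics/top0.npz")["im"][...,::-1];s=np.load("pics/side0.npz")["im"][...,::-1]
def c(i,x,y,w,h,k):return cv2.resize(i[y:y+h,x:x+w],None,fx=k,fy=k,interpolation=cv2.INTER_CUBIC)
A=np.hstack([c(t,180,160,80,75,5),c(t,290,180,80,75,5)][:2])[:300*2]
B=np.hstack([c(s,235,125,80,75,5),c(s,235,215,80,75,5)])
# 800x750 -> scale
cv2.imwrite("pics/crop.png",cv2.resize(np.vstack([A,B]),(640,600)))
```

```text
(no output)
```

View pics/crop.png

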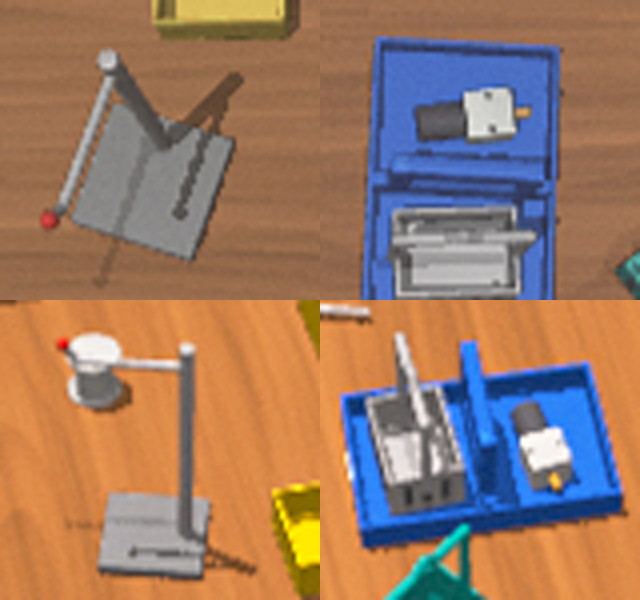

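```bash
cat > h.py <<'E'
import numpy as np,cv2
class V:
    def __init__(s,n):
        d=np.load(f"pics/{n}0.npz");s.K,s.R,s.t,s.im=d["K"],d["R"],d["t"].ravel(),d["im"]
        s.P=s.K@np.c_[s.R,s.t]
    def ray(s,u,v):
        return -s.R.T@s.t, s.R.T@np.linalg.solve(s.K,[u,v,1.])
    def plane(s,u,v,z):
        c,d=s.ray(u,v);return c+d*(z-c[2])/d[2]
    def pix(s,X):
        p=s.P@np.r_[X,1];return p[:2]/p[2]
T,S=V("top"),V("side")
def tri(a,b):
    X=cv2.triangulatePoints(T.P,S.P,np.array(a,float)[:,None],np.array(b,float)[:,None]).ravel();X=X[:3]/X[3]
    return X,np.linalg.norm(T.pix(X)-a),np.linalg.norm(S.pix(X)-b)
def cen(m):
    n,l,st,c=cv2.connectedComponentsWithStats(m.astype(np.uint8));i=1+np.argmax(st[1:,4]);return c[i],st[i]
E
python3 - <<'E'
from h import *
np.set_printoptions(precision=4,suppress=True)
def red(v,x,y,r=9):
    h=cv2.cvtColor(v.im,cv2.COLOR_RGB2HSV).astype(int)[y-r:y+r,x-r:x+r]
    m=((h[...,0]<6)|(h[...,0]>174))&(h[...,1]>190)&(h[...,2]>80);c,s=cen(m);return c+[x-r,y-r],s[4]
a,n=red(T,192,215);b,k=red(S,251,136);print("ball",a,n,b,k,tri(a,b), "T at .243",T.plane(*a,.243))
print("post",tri((206.8,175),(281.8,137.5)),T.plane(206.8,175,.248),S.plane(281.8,137.5,.248))
hsv=cv2.cvtColor(T.im,cv2.COLOR_RGB2HSV).astype(int)
m=(hsv[...,0]>100)&(hsv[...,0]<125)&(hsv[...,1]>130);m[:180]=0;m[275:]=0;m[:,:290]=0;m[:,365:]=0
pts=np.argwhere(m)[:,::-1]; W=np.array([T.plane(u,v,.03)[:2] for u,v in pts])
r=cv2.minAreaRect((W*1000).astype(np.float32));print("carrier top",r)
hsv=cv2.cvtColor(S.im,cv2.COLOR_RGB2HSV).astype(int)
for p in [(303.75,190),(349.5,191.5),(301,262),(348,263)]:print("corner",T.plane(*p,.03))
g=lambda x,y:(290+(x-320)/4,180+y/4)
f=lambda x,y:(235+(x-320)/4,215+(y-300)/4)
print("handle T",[T.plane(*g(*p),.125) for p in((391,240),(536,237))])
print("handle S",[S.plane(*f(*p),.125) for p in((400,338),(427,420))])
print("grip T",[T.plane(*g(*p),.1) for p in((392,157),(395,178),(543,165),(543,187))])
print("grip S top corners",[S.plane(*f(*p),.102) for p in((462,345),(476,342),(481,438),(496,438))])
E
```

```text
Traceback (most recent call last):
  File "h.py", line 17, in cen
    n,l,st,c=cv2.connectedComponentsWithStats(m.astype(np.uint8));i=1+np.argmax(st[1:,4]);return c[i],st[i]
                                                                      ~~~~~~~~~^^^^^^^^^^
ValueError: attempt to get argmax of an empty sequence
```

```bash
cat > m.py <<'E'
from h import *
np.set_printoptions(precision=4,suppress=True)
def red(v,x,y,r=9):
    i=v.im[y-r:y+r,x-r:x+r].astype(int)
    m=(i[...,0]>1.9*i[...,1])&(i[...,0]>2.2*i[...,2])&(i[...,1]<85)&(i[...,0]>110);c,s=cen(m);return c+[x-r,y-r],s[4]
a,n=red(T,192,215);b,k=red(S,251,136);print("ball",a,n,b,k,tri(a,b), "T at .243",T.plane(*a,.243))
print("post",tri((206.8,175),(281.8,137.5)),T.plane(206.8,175,.248),S.plane(281.8,137.5,.248))
hsv=cv2.cvtColor(T.im,cv2.COLOR_RGB2HSV).astype(int)
m=(hsv[...,0]>100)&(hsv[...,0]<125)&(hsv[...,1]>130);m[:180]=0;m[275:]=0;m[:,:290]=0;m[:,365:]=0
pts=np.argwhere(m)[:,::-1]; W=np.array([T.plane(u,v,.03)[:2] for u,v in pts])
print("carrier top",cv2.minAreaRect((W*1000).astype(np.float32)))
for p in [(303.75,190),(349.5,191.5),(301,262),(348,263)]:print("corner",T.plane(*p,.03))
g=lambda x,y:(290+(x-320)/4,180+y/4)
f=lambda x,y:(235+(x-320)/4,215+(y-300)/4)
print("handle T",[T.plane(*g(*p),.125) for p in((391,240),(536,237))])
print("handle S",[S.plane(*f(*p),.125) for p in((400,338),(427,420))])
print("grip T",[T.plane(*g(*p),.1) for p in((392,157),(395,178),(543,165),(543,187))])
print("grip S top corners",[S.plane(*f(*p),.102) for p in((462,345),(476,342),(481,438),(496,438))])
E
python3 m.py
```

```text
ball [191.7143 214.5   ] 14 [250.1667 135.8333] 6 (array([0.5485, 0.2578, 0.2427]), np.float64(0.3705054853633636), np.float64(0.20663937802410945)) T at .243 [0.5494 0.2578 0.243 ]
post (array([0.6536, 0.2227, 0.2438]), np.float64(0.2539265988213303), np.float64(0.1447055200105824)) [0.6518 0.2218 0.248 ] [0.653  0.2183 0.248 ]
carrier top ((554.1668701171875, -94.7652587890625), (138.78793334960938, 219.6802215576172), 86.6420669555664)
corner [ 0.665  -0.0326  0.03  ]
corner [ 0.6596 -0.1713  0.03  ]
corner [ 0.4467 -0.0226  0.03  ]
corner [ 0.4435 -0.1606  0.03  ]
handle T [array([ 0.4992, -0.0399,  0.125 ]), array([ 0.5009, -0.1399,  0.125 ])]
handle S [array([ 0.5008, -0.0454,  0.125 ]), array([ 0.5055, -0.1326,  0.125 ])]
grip T [array([ 0.5619, -0.0421,  0.1   ]), array([ 0.5468, -0.0441,  0.1   ]), array([ 0.5557, -0.1491,  0.1   ]), array([ 0.5399, -0.1486,  0.1   ])]
grip S top corners [array([ 0.553 , -0.0461,  0.102 ]), array([ 0.5651, -0.0456,  0.102 ]), array([ 0.5473, -0.1432,  0.102 ]), array([ 0.5591, -0.1459,  0.102 ])]
```

```bash
python3 -c "
from h import *
for p in((168,341),(187,298)): print(T.plane(*p,.243), T.plane(*p,.23))
print('foot',T.plane(205,308,.01))"
R='x'
python3 -m pendant '[[[0,0,0],[0,0,1],-1],[[0,0,0],[0,0,1],-1],[[0,0,0],[0,0,1],-1],[[0,0,-0.0294],[0.6,-1,0],-1],[[0,0,-0.0294],[0.6,-1,0],-1],[[0,0,-0.0294],[0.6,-1,0],-1],[[0,0,-0.0294],[0.6,-1,0],-1],[[0,0,-0.0294],[0.6,-1,0],-1]]' &&
python3 -m pendant '[[[0,0,-0.0294],[0.6,-1,0],-1],[[0,0,-0.0294],[0.6,-1,0],-1],[[0,0,-0.0294],[0.6,-1,0],-1],[[0,0,-0.0294],[0.6,-1,0],-1],[[0,0,-0.0294],[0.6,-1,0],-1],[[0,0,-0.0294],[0.6,-1,0],-1],[[0,0,-0.0294],[0.6,-1,0],-1],[[0,0,-0.0294],[0.6,-1,0],-1]]' &&
python3 -m pendant '[[[0,0,-0.0294],[0.6,-1,0],-1],[[0,0,-0.0294],[0.6,-1,0],-1],[[0,0,-0.0294],[0.6,-1,0],-1],[[0,0,-0.0294],[0.6,-1,0],-1],[[0,0,-0.0294],[0.6,-1,0],-1],[[0,0,-0.0294],[0.6,-1,0],-1],[[0,0,-0.0294],[0.6,-1,0],-1],[[0,0,-0.0294],[0.6,-1,0],-1]]' &&
python3 -m pendant '[[[0,0,0],[0,0,-0.6],-1],[[0,0,0],[0,0,-0.6],-1],[[0,0,0],[0,0,-0.6],-1],[[0,0,0],[0,0,0],-1],[[0,0,0],[0,0,0],-1]]'
python3 - <<'E'
from cell import telemetry,cams
import cv2,numpy as np
s=telemetry.state();d=cams.get_image("wrist")
print(s["tool_pos"],s["eef_rot"],s["joint_positions"]);print(d["camera_matrix"].tolist(),np.round(d["mount"],4).tolist())
np.savez("pics/w1.npz",K=d["camera_matrix"],M=d["mount"],im=d["image"],p=s["tool_pos"],q=s["eef_rot"])
cv2.imwrite("pics/w1.png",d["image"][...,::-1])
E
```

```text
[0.23973042 0.30263752 0.243     ] [0.23864857 0.30612401 0.23      ]
[0.34126667 0.26102266 0.243     ] [0.34136232 0.26402655 0.23      ]
foot [0.31404657 0.26046793 0.01      ]
time_s: 0.77
tool_pos: [0.217, 0.358, 0.3209]
eef_rot: [0.273, 0.962, -0.0, -0.0]
wrist_force: [0.3, -0.1, 0.3]
finger_gap: 0.0855
grip_force: 0.0
time_s: 1.43
tool_pos: [0.361, 0.1177, 0.3212]
eef_rot: [0.5, 0.866, 0.0, -0.0]
wrist_force: [0.8, 1.1, -0.4]
finger_gap: 0.0852
grip_force: 0.0
time_s: 2.1
tool_pos: [0.5051, -0.1223, 0.3209]
eef_rot: [0.696, 0.718, -0.0, -0.0]
wrist_force: [0.3, 1.0, 0.0]
finger_gap: 0.0854
grip_force: 0.0
time_s: 2.52
tool_pos: [0.504, -0.1204, 0.2665]
eef_rot: [0.695, 0.719, -0.001, -0.001]
wrist_force: [-0.2, -0.8, 0.4]
finger_gap: 0.0857
grip_force: 0.0
[ 0.50400751 -0.12043748  0.26650148] [ 6.95057942e-01  7.18952520e-01 -6.71265957e-04 -1.13181174e-03] [-2.34559034e-01  1.18251099e-01  2.86932353e-02  1.48387026e+00
 -3.63360997e-06  1.30244363e+00]
[[308.0799360040331, 0.0, 276.02304983329094], [0.0, 308.0799360040331, 210.1601979923639], [0.0, 0.0, 1.0]] [[-0.0007, -0.9587, -0.2844, 0.0733], [1.0, -0.0009, 0.0005, -0.0007], [-0.0007, -0.2844, 0.9587, -0.143], [0.0, 0.0, 0.0, 1.0]]
```

View pics/w1.png

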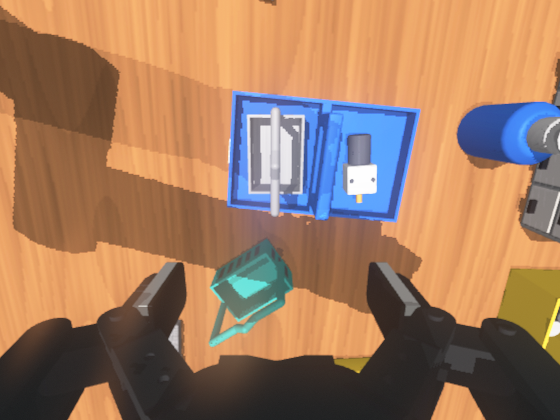

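```bash
cat >> h.py <<'E'
from scipy.spatial.transform import Rotation as Rn
def wr(n,u,v,z):
    d=np.load(f"pics/{n}.npz");R=Rn.from_quat(d["q"]).as_matrix();M=d["M"]
    c=R@M[:3,3]+d["p"];r=R@M[:3,:3]@np.linalg.solve(d["K"],[u,v,1.]);return np.round(c+r*(z-c[2])/r[2],4)
E
python3 - <<'E'
from h import *
for n,p,z in(("h",(276,111),.125),("h",(276,214),.125),("g",(336,115),.102),("g",(323,217),.102),("g",(324,114),.102),("c",(234,93),.03),("c",(418,109),.03),("c",(228,206),.03),("c",(397,219),.03)):print(n,wr("w1",*p,z))
im=np.load("pics/w1.npz")["im"]
for v in(120,130,145,160,175,190,200):
    r=im[v,255:300].astype(int);print(v,r[:,0].tolist())
E
```

```text
h [ 0.5004 -0.0405  0.125 ]
h [ 0.5036 -0.1353  0.125 ]
g [ 0.5577 -0.0417  0.102 ]
g [ 0.5531 -0.144   0.102 ]
g [ 0.5462 -0.0412  0.102 ]
c [ 0.4511 -0.0201  0.03  ]
c [ 0.6662 -0.0305  0.03  ]
c [ 0.4426 -0.156   0.03  ]
c [ 0.6612 -0.1661  0.03  ]
120 [133, 132, 131, 133, 136, 137, 136, 134, 133, 135, 134, 132, 133, 135, 135, 161, 199, 218, 226, 233, 235, 228, 213, 195, 170, 142, 131, 134, 135, 136, 135, 134, 134, 133, 133, 134, 134, 133, 133, 133, 133, 132, 130, 127, 119]
130 [134, 131, 130, 133, 135, 205, 239, 236, 237, 238, 236, 233, 235, 236, 237, 221, 198, 218, 225, 232, 233, 225, 212, 194, 167, 207, 236, 235, 235, 236, 204, 133, 133, 133, 133, 132, 134, 133, 131, 132, 178, 225, 233, 219, 162]
145 [134, 133, 132, 133, 135, 202, 236, 235, 234, 235, 233, 231, 232, 233, 234, 219, 200, 218, 225, 230, 229, 222, 208, 189, 171, 210, 234, 233, 234, 234, 234, 235, 235, 234, 234, 235, 204, 131, 132, 134, 131, 129, 130, 129, 130]
160 [135, 135, 133, 134, 135, 138, 195, 231, 233, 233, 231, 229, 230, 231, 224, 200, 195, 210, 214, 215, 214, 210, 197, 178, 163, 204, 232, 230, 231, 233, 232, 234, 234, 233, 232, 234, 203, 131, 131, 132, 129, 128, 127, 127, 129]
175 [137, 136, 136, 135, 138, 138, 193, 228, 230, 230, 228, 228, 228, 228, 219, 186, 174, 183, 183, 182, 181, 176, 165, 152, 159, 208, 229, 229, 230, 231, 231, 233, 232, 231, 231, 232, 201, 131, 131, 130, 128, 129, 123, 122, 142]
190 [150, 149, 149, 150, 150, 150, 150, 150, 149, 149, 150, 149, 148, 148, 144, 165, 200, 215, 220, 224, 222, 214, 198, 175, 149, 135, 137, 133, 130, 128, 123, 115, 114, 114, 114, 114, 113, 112, 119, 125, 125, 126, 126, 128, 156]
200 [107, 108, 109, 109, 109, 109, 109, 108, 109, 108, 109, 108, 107, 108, 108, 154, 200, 215, 219, 222, 220, 212, 196, 171, 135, 104, 103, 102, 102, 91, 79, 78, 77, 77, 76, 74, 75, 74, 73, 72, 71, 71, 83, 93, 93]
```

```bash
python3 -m pendant '[[[0,0,0],[-0.04,0.03,-0.8],-1],[[0,0,0],[0,0,-0.8],-1],[[0,0,0],[0,0,-0.8],-1],[[0,0,0],[0,0,-0.8],-1],[[0,0,0],[0,0,-0.8],-1],[[0,0,0],[0,0,-0.8],-1],[[0,0,0],[0,0,-0.6],-1],[[0,0,0],[0,0,0],-1]]' &&
python3 -m pendant '[[[0,0,0],[0,0,0],1],[[0,0,0],[0,0,0],1],[[0,0,0],[0,0,0],1],[[0,0,0],[0,0,0],1],[[0,0,0],[0,0,0],1],[[0,0,0],[0,0,0],1],[[0,0,0],[0,0,0],1],[[0,0,0],[0,0,0],1]]'
```

```text
time_s: 3.23
tool_pos: [0.5022, -0.1191, 0.1031]
eef_rot: [0.695, 0.719, -0.001, -0.002]
wrist_force: [-0.6, 0.8, 0.2]
finger_gap: 0.0858
grip_force: 0.0
time_s: 3.9
tool_pos: [0.5037, -0.1198, 0.1059]
eef_rot: [0.695, 0.719, 0.0, 0.0]
wrist_force: [-0.8, 0.5, 4.8]
finger_gap: 0.0067
grip_force: 58.5
```

```bash
python3 -m pendant '[[[0,0,0],[0,0,0.2],1],[[0,0,0],[0,0,0.4],1],[[0,0,0],[0,0,0.4],1],[[0,0,0],[0,0,0.4],1],[[0,0,0],[0,0,0],1],[[0,0,0],[0,0,0],1]]'
python3 - <<'E'
from cell import telemetry,cams
import cv2,numpy as np
s=telemetry.state();d=cams.get_image("wrist");e=cams.get_image("side")["image"]
np.savez("pics/w2.npz",K=d["camera_matrix"],M=d["mount"],im=d["image"],p=s["tool_pos"],q=s["eef_rot"])
a=cv2.resize(d["image"],None,fx=.8,fy=.8)
b=cv2.resize(e[200:290,210:310],None,fx=3.5,fy=3.5)[:336]; b=cv2.copyMakeBorder(b,0,336-b.shape[0],0,0,0)
cv2.imwrite("pics/w2.png",np.hstack([a,b])[...,::-1])
E
```

```text
time_s: 4.4
tool_pos: [0.5039, -0.1197, 0.1475]
eef_rot: [0.695, 0.719, 0.0, 0.0]
wrist_force: [-0.5, 0.4, -2.2]
finger_gap: 0.007
grip_force: 58.6
```

View pics/w2.png

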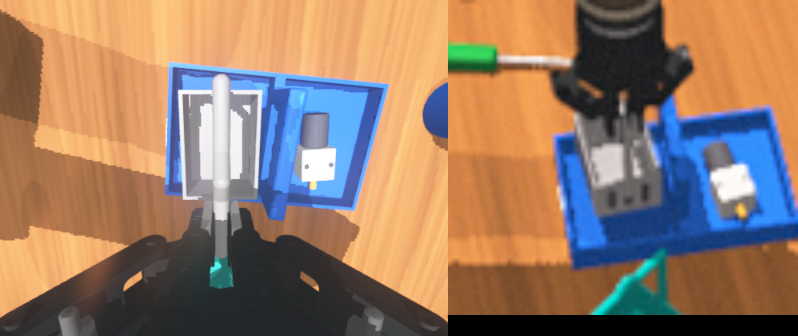

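```bash
python3 -c "
from h import *
print(wr('w2',277,93,.1665))"
python3 -m pendant '[[[0,0,0],[0,0,0.3],1],[[0,0,0],[0,0,0.6],1],[[0,0,0],[0,0,0.6],1],[[0,0,0],[0,0,0.6],1],[[0,0,0],[0,0,0.6],1],[[0,0,0],[0,0,0.42],1],[[0,0,-0.009],[-0.028,0.3,0],1],[[0,0,-0.009],[-0.028,0.61,0],1]]' &&
python3 -m pendant '[[[0,0,-0.009],[-0.028,0.61,0],1],[[0,0,-0.009],[-0.028,0.61,0],1],[[0,0,-0.009],[-0.028,0.61,0],1],[[0,0,-0.009],[-0.028,0.61,0],1],[[0,0,-0.009],[-0.028,0.61,0],1],[[0,0,-0.009],[-0.028,0.61,0],1],[[0,0,-0.009],[-0.028,0.61,0],1],[[0,0,-0.009],[-0.028,0.61,0],1]]' &&
python3 -m pendant '[[[0,0,-0.009],[-0.028,0.61,0],1],[[0,0,-0.009],[-0.028,0.61,0],1],[[0,0,-0.009],[-0.028,0.61,0],1],[[0,0,-0.009],[-0.028,0.61,0],1],[[0,0,-0.009],[-0.028,0.61,0],1],[[0,0,-0.009],[-0.028,0.61,0],1],[[0,0,-0.009],[-0.028,0.61,0],1],[[0,0,-0.009],[-0.028,0.61,0],1]]' &&
python3 -m pendant '[[[0,0,-0.009],[-0.028,0.61,0],1],[[0,0,-0.009],[-0.028,0.3,0],1],[[0,0,0],[0,0,0],1],[[0,0,0],[0,0,0],1]]'
python3 - <<'E'
from cell import telemetry,cams
import cv2,numpy as np
s=telemetry.state();d=cams.get_image("wrist");e=cams.get_image("side")["image"];t=cams.get_image("top")["image"]
print(s["tool_pos"],s["eef_rot"])
np.savez("pics/w3.npz",K=d["camera_matrix"],M=d["mount"],im=d["image"],p=s["tool_pos"],q=s["eef_rot"],side=e,top=t)
a=cv2.resize(d["image"],None,fx=.8,fy=.8)
b=cv2.resize(e[110:205,210:300],(350,370))
c=cv2.resize(t[160:250,160:280],(350,262))
a=cv2.copyMakeBorder(a[:,:448],0,600-336,0,0,0)[:600]
cv2.imwrite("pics/w3.png",np.hstack([a,np.vstack([b,c])[:600]])[...,::-1])
E
```

```text
[ 0.5008 -0.0371  0.1665]
time_s: 5.17
tool_pos: [0.5022, -0.0933, 0.2418]
eef_rot: [0.71, 0.705, 0.0, 0.001]
wrist_force: [0.1, 0.0, -2.0]
finger_gap: 0.0067
grip_force: 58.6
time_s: 5.83
tool_pos: [0.4948, 0.0549, 0.2409]
eef_rot: [0.76, 0.65, -0.0, -0.0]
wrist_force: [-0.1, -0.3, -1.7]
finger_gap: 0.0067
grip_force: 58.6
time_s: 6.5
tool_pos: [0.488, 0.2013, 0.2408]
eef_rot: [0.807, 0.591, -0.0, -0.0]
wrist_force: [0.7, 0.0, -1.7]
finger_gap: 0.007
grip_force: 58.6
time_s: 6.83
tool_pos: [0.4864, 0.2279, 0.2406]
eef_rot: [0.817, 0.577, -0.001, 0.0]
wrist_force: [-0.3, -0.5, -1.7]
finger_gap: 0.0069
grip_force: 58.6
[0.48642144 0.22786925 0.24063128] [ 8.16958108e-01  5.76696747e-01 -5.56054851e-04  6.11779742e-05]
```

View pics/w3.png

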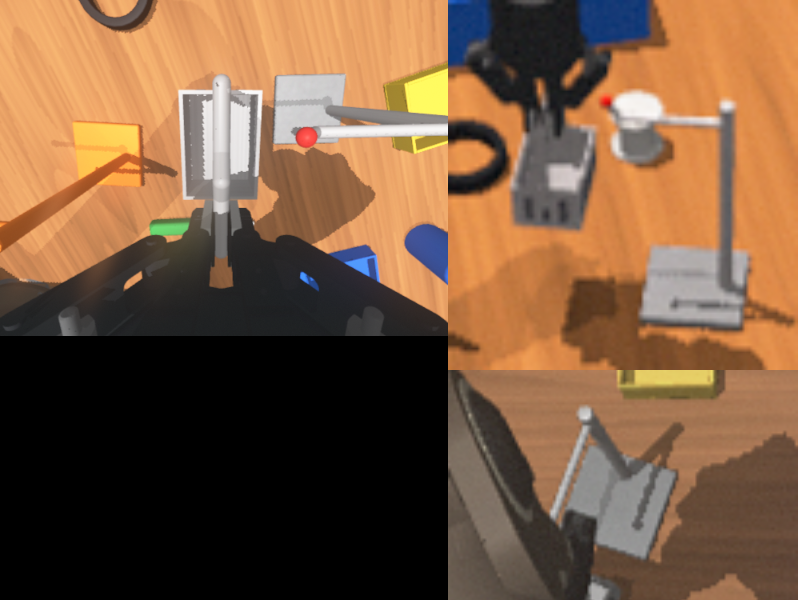

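Run:
```python
from h import *
d=np.load('pics/w3.npz');im=d['im'].astype(int)
m=(im[...,0]>150)&(im[...,1]<70)&(im[...,2]<70);c,s=cen(m);print(c,s)
b=wr('w3',*c,.243);p=wr('w3',559,162,.225);q=wr('w3',410,164.5,.225);e=wr('w3',277.5,93.5,.2596)
print(b,q,p,e); ang=lambda v:np.degrees(np.arctan2(v[1],v[0]))
print("prong ang",ang(p-b),ang(p-q)); print("handle ang",ang(e-d['p']),np.linalg.norm((e-d['p'])[:2])-.0505)
print("tool ang",Rn.from_quat(d['q']).as_matrix()[:,:2])
```

```text
[379.03597122 169.92805755] [370 159  26  25 139]
[0.5469 0.26   0.243 ] [0.5673 0.2527 0.225 ] [0.6397 0.2283 0.225 ] [0.5136 0.3055 0.2596]
prong ang -18.859901665521658 -18.624669253747307
handle ang 70.70482774013158 0.03175088549111761
tool ang [[ 3.34841106e-01  9.42274234e-01]
 [ 9.42274098e-01 -3.34841717e-01]
 [-9.79109314e-04 -5.41390363e-04]]
```

```bash
python3 -m pendant '[[[0,0,0],[0,0.32,0],1],[[0,0,0],[0,0.32,0],1],[[0,0,0],[0,0,0],1],[[0,0,0],[0.2,-0.07,0],1],[[0,0,0],[0.36,-0.125,0],1],[[0,0,0],[0.36,-0.125,0],1],[[0,0,0],[0.36,-0.125,0],1],[[0,0,0],[0.36,-0.125,0],1]]' &&
python3 -m pendant '[[[0,0,0],[0.36,-0.125,0],1],[[0,0,0],[0.36,-0.125,0],1],[[0,0,0],[0.36,-0.125,0],1],[[0,0,0],[0.36,-0.125,0],1],[[0,0,0],[0.27,-0.1,0],1],[[0,0,0],[0,0,0],1],[[0,0,0],[0,0,0],1]]'
python3 - <<'E'
from cell import telemetry,cams
import cv2,numpy as np
s=telemetry.state();d=cams.get_image("wrist");e=cams.get_image("side")["image"]
print(s["tool_pos"],s["eef_rot"])
np.savez("pics/w4.npz",K=d["camera_matrix"],M=d["mount"],im=d["image"],p=s["tool_pos"],q=s["eef_rot"],side=e)
a=cv2.resize(d["image"],None,fx=.8,fy=.8)
b=cv2.resize(e[120:205,225:315],(350,336))
cv2.imwrite("pics/w4.png",np.hstack([a,b])[...,::-1])
E
```

```text
time_s: 7.65
tool_pos: [0.5374, 0.229, 0.2407]
eef_rot: [0.818, 0.576, -0.0, 0.0]
wrist_force: [-0.0, 0.3, -0.5]
finger_gap: 0.0067
grip_force: 58.6
time_s: 8.23
tool_pos: [0.5875, 0.2117, 0.2406]
eef_rot: [0.818, 0.576, -0.0, -0.0]
wrist_force: [-0.6, -0.0, -1.4]
finger_gap: 0.0071
grip_force: 58.6
[0.58753834 0.21165998 0.2405565 ] [ 8.17596992e-01  5.75790793e-01 -2.91588700e-04 -1.91674894e-04]
```

View pics/w4.png

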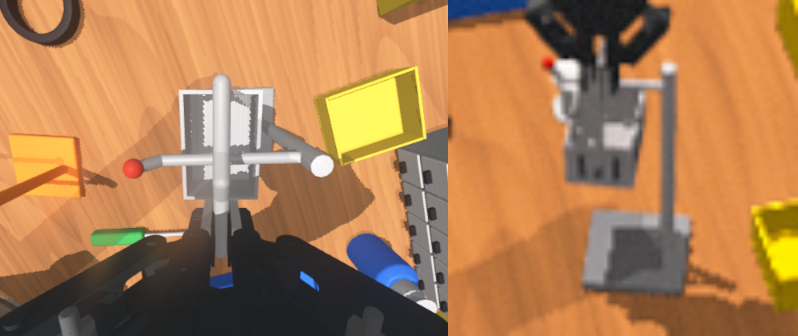

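Run:
```python
from h import *
d=np.load('pics/w4.npz')
q=wr('w4',250,200,.225);p=wr('w4',306,196.5,.225);R=Rn.from_quat(d['q']).as_matrix()
print(q,p)
for x in(q,p,wr('w4',277,94,.2596)): print("along handle, along prong from tool:",(R.T@(x-d['p']))[:2])
```

```text
[0.5843 0.2465 0.225 ] [0.6129 0.2383 0.225 ]
along handle, along prong from tool: [ 0.0317158  -0.01477754]
along handle, along prong from tool: [0.03363145 0.01491303]
along handle, along prong from tool: [ 0.08202508 -0.00062487]
```

```bash
python3 -m pendant '[[[0,0,0],[0.01,0.03,-0.25],1],[[0,0,0],[0,0,-0.25],1],[[0,0,0],[0,0,-0.25],1],[[0,0,0],[0,0,-0.15],1],[[0,0,0],[0,0,-0.1],1],[[0,0,0],[0,0,0],1]]'
```

```text
time_s: 8.83
tool_pos: [0.587, 0.2127, 0.2098]
eef_rot: [0.817, 0.576, -0.001, -0.0]
wrist_force: [0.5, -0.0, -1.5]
finger_gap: 0.0066
grip_force: 58.6
```

```bash
python3 -m pendant '[[[0,0,0],[0,0,-0.05],1],[[0,0,0],[0,0,-0.03],1],[[0,0,0],[0,0,0],1]]'
```

```text
time_s: 9.08
tool_pos: [0.5876, 0.2128, 0.2086]
eef_rot: [0.817, 0.576, 0.0, 0.0]
wrist_force: [-0.2, -0.1, -2.1]
finger_gap: 0.0067
grip_force: 58.6
```

```bash
for i in 1 2 3; do python3 -m pendant '[[[0,0,0],[0,0,-0.04],1],[[0,0,0],[0,0,0],1]]' | egrep 'pos|force'; done
```

```text
tool_pos: [0.5878, 0.2128, 0.2078]
wrist_force: [0.1, -0.6, 1.4]
grip_force: 58.9
tool_pos: [0.5878, 0.2128, 0.2071]
wrist_force: [-0.1, -2.1, 5.5]
grip_force: 59.4
tool_pos: [0.5879, 0.2128, 0.2065]
wrist_force: [-2.4, -1.9, 8.8]
grip_force: 59.7
```

```bash
python3 -m pendant '[[[0,0,0],[0,0,0.05],1],[[0,0,0],[0,0,0],0.8],[[0,0,0],[0,0,0],0.7],[[0,0,0],[0,0,0],0.5],[[0,0,0],[0,0,0],0.2],[[0,0,0],[0,0,0],0],[[0,0,0],[0,0,0],0],[[0,0,0],[0,0,0],0]]' &&
python3 -m pendant '[[[0,0,0],[0,0,0.2],0],[[0,0,0],[0,0,0.4],0],[[0,0,0],[0,0,0.6],0],[[0,0,0],[0,0,0.8],0],[[0,0,0],[0,0,0.8],0],[[0,0,0],[0,0,0.8],0],[[0,0,0],[0,0,0],0]]'
python3 - <<'E'
from cell import telemetry,cams
import cv2,numpy as np
d=cams.get_image("wrist");e=cams.get_image("side")["image"]
a=cv2.resize(d["image"],None,fx=.8,fy=.8)
b=cv2.resize(e[120:205,225:315],(350,336))
cv2.imwrite("pics/w5.png",np.hstack([a,b])[...,::-1])
E
```

```text
time_s: 10.25
tool_pos: [0.5875, 0.2128, 0.2061]
eef_rot: [0.817, 0.576, -0.0, -0.0]
wrist_force: [-0.2, -0.1, 0.0]
finger_gap: 0.0425
grip_force: 0.0
time_s: 10.83
tool_pos: [0.5883, 0.2131, 0.3201]
eef_rot: [0.817, 0.576, 0.004, 0.001]
wrist_force: [0.2, -0.6, -0.0]
finger_gap: 0.0426
grip_force: 0.0
```

View pics/w5.png

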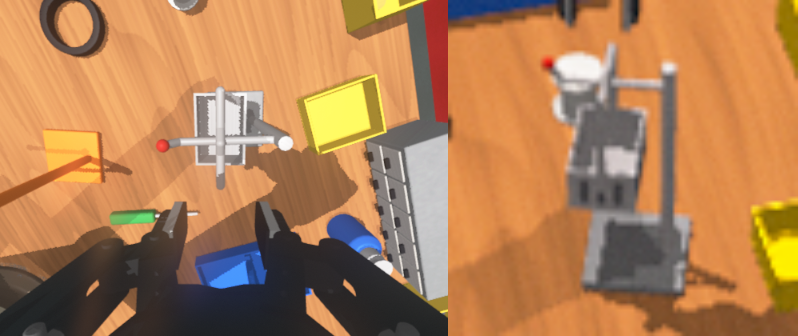

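The basket hangs by its peak on the prong: the handle is at wrist-crop (220,140) and crosses the prong, which runs from (163,146) to (285,143). The fingers are clear. Next I move over the carrier grip.

```bash
python3 -m pendant '[[[0,0,0.0077],[-0.063,-0.3,0],-0.3],[[0,0,0.0077],[-0.063,-0.6,0],-0.6],[[0,0,0.0077],[-0.063,-0.6,0],-1],[[0,0,0.0077],[-0.063,-0.6,0],-1],[[0,0,0.0077],[-0.063,-0.6,0],-1],[[0,0,0.0077],[-0.063,-0.6,0],-1],[[0,0,0.0077],[-0.063,-0.6,0],-1],[[0,0,0.0077],[-0.063,-0.6,0],-1]]' &&
python3 -m pendant '[[[0,0,0.0077],[-0.063,-0.6,0],-1],[[0,0,0.0077],[-0.063,-0.6,0],-1],[[0,0,0.0077],[-0.063,-0.6,0],-1],[[0,0,0.0077],[-0.063,-0.6,0],-1],[[0,0,0.0077],[-0.063,-0.6,0],-1],[[0,0,0.0077],[-0.063,-0.6,0],-1],[[0,0,0.0077],[-0.063,-0.6,0],-1],[[0,0,0.0077],[-0.063,-0.6,0],-1]]' &&
python3 -m pendant '[[[0,0,0.0077],[-0.063,-0.6,0],-1],[[0,0,0.0077],[-0.063,-0.45,0],-1],[[0,0,0],[0,0,-0.6],-1],[[0,0,0],[0,0,-0.8],-1],[[0,0,0],[0,0,-0.8],-1],[[0,0,0],[0,0,-0.4],-1],[[0,0,0],[0,0,0],-1],[[0,0,0],[0,0,0],-1]]'
python3 - <<'E'
from cell import telemetry,cams
import cv2,numpy as np
s=telemetry.state();d=cams.get_image("wrist");e=cams.get_image("side")["image"]
print(s["tool_pos"],s["eef_rot"])
np.savez("pics/w6.npz",K=d["camera_matrix"],M=d["mount"],im=d["image"],p=s["tool_pos"],q=s["eef_rot"])
b=cv2.resize(e[125:205,245:305],(240,320));b=cv2.copyMakeBorder(b,0,100,0,0,0)
cv2.imwrite("pics/w6.png",np.hstack([d["image"],b])[...,::-1])
E
```

```text
time_s: 11.6
tool_pos: [0.5718, 0.0768, 0.313]
eef_rot: [0.778, 0.628, -0.001, -0.001]
wrist_force: [0.5, 0.6, 0.7]
finger_gap: 0.0854
grip_force: 0.0
time_s: 12.27
tool_pos: [0.5566, -0.0671, 0.313]
eef_rot: [0.736, 0.677, -0.001, -0.001]
wrist_force: [0.8, 0.0, 1.1]
finger_gap: 0.0854
grip_force: 0.0
time_s: 12.93
tool_pos: [0.5526, -0.0976, 0.2352]
eef_rot: [0.726, 0.688, -0.001, -0.001]
wrist_force: [1.5, 0.2, -0.6]
finger_gap: 0.0857
grip_force: 0.0
[ 0.55260737 -0.09759754  0.23515413] [ 0.72553066  0.68818833 -0.00085484 -0.0011611 ]
```

View pics/w6.png

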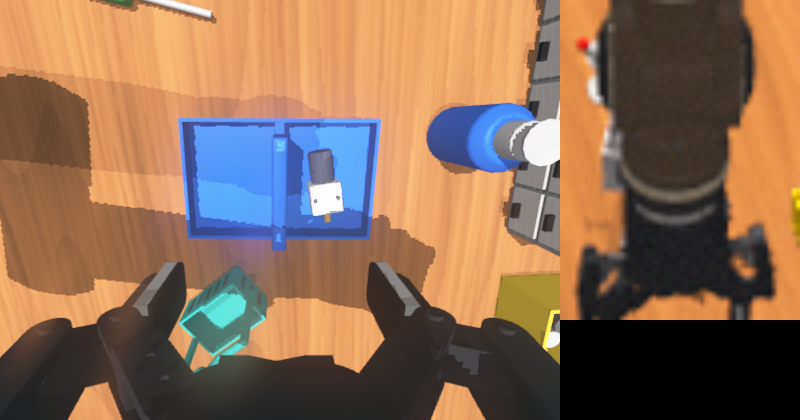

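Run:
```python
from h import *
for p,z in(((280,136),.102),((279,249),.102),((180,119),.03),((380,119),.03),((187,239),.03),((371,238),.03),((321,150),.02),((327,222),.016)):print(wr('w6',*p,z))
```

```text
[ 0.5582 -0.0389  0.102 ]
[ 0.5519 -0.1455  0.102 ]
[ 0.4514 -0.0189  0.03  ]
[ 0.6678 -0.0305  0.03  ]
[ 0.4401 -0.1581  0.03  ]
[ 0.6627 -0.1685  0.03  ]
[ 0.605  -0.0613  0.02  ]
[ 0.6119 -0.1501  0.016 ]
```

```bash
python3 -m pendant '[[[0,0,0],[0.08,0.02,-0.6],-1],[[0,0,0],[0,0,-0.8],-1],[[0,0,0],[0,0,-0.8],-1],[[0,0,0],[0,0,-0.8],-1],[[0,0,0],[0,0,-0.8],-1],[[0,0,0],[0,0,-0.8],-1],[[0,0,0],[0,0,-0.8],-1],[[0,0,0],[0,0,-0.13],-1]]' &&
python3 -m pendant '[[[0,0,0],[0,0,0],-1],[[0,0,0],[0,0,0],0.5],[[0,0,0],[0,0,0],1],[[0,0,0],[0,0,0],1],[[0,0,0],[0,0,0],1],[[0,0,0],[0,0,0],1],[[0,0,0],[0,0,0],1],[[0,0,0],[0,0,0],1]]' &&
python3 -m pendant '[[[0,0,0],[0,0,0],1],[[0,0,0],[0,0,0],1],[[0,0,0],[0,0,0],1]]'
```

```text
time_s: 13.7
tool_pos: [0.5544, -0.0968, 0.0676]
eef_rot: [0.725, 0.688, -0.001, -0.002]
wrist_force: [-1.4, 0.5, -0.4]
finger_gap: 0.0854
grip_force: 0.0
time_s: 14.37
tool_pos: [0.556, -0.0972, 0.0712]
eef_rot: [0.726, 0.688, 0.0, 0.0]
wrist_force: [-1.8, 0.7, 5.7]
finger_gap: 0.0133
grip_force: 60.5
time_s: 14.62
tool_pos: [0.556, -0.0972, 0.0712]
eef_rot: [0.726, 0.688, 0.0, 0.0]
wrist_force: [-1.1, -0.3, 5.7]
finger_gap: 0.0131
grip_force: 60.5
```

Gripped. I lift gently by about 100 mm.

```bash
python3 -m pendant '[[[0,0,0],[0,0,0.1],1],[[0,0,0],[0,0,0.2],1],[[0,0,0],[0,0,0.3],1],[[0,0,0],[0,0,0.3],1],[[0,0,0],[0,0,0.3],1],[[0,0,0],[0,0,0.3],1],[[0,0,0],[0,0,0.3],1],[[0,0,0],[0,0,0.3],1]]' &&
python3 -m pendant '[[[0,0,0],[0,0,0.3],1],[[0,0,0],[0,0,0.3],1],[[0,0,0],[0,0,0.3],1],[[0,0,0],[0,0,0.3],1],[[0,0,0],[0,0,0.2],1],[[0,0,0],[0,0,0.1],1],[[0,0,0],[0,0,0],1],[[0,0,0],[0,0,0],1]]' &&
python3 -m pendant '[[[0,0,0],[0,0,0],1],[[0,0,0],[0,0,0],1],[[0,0,0],[0,0,0],1],[[0,0,0],[0,0,0],1],[[0,0,0],[0,0,0],1],[[0,0,0],[0,0,0],1]]'
python3 - <<'E'
from cell import telemetry,cams
import cv2,numpy as np
s=telemetry.state();d=cams.get_image("wrist");e=cams.get_image("side")["image"];print(s["ft_torque"])
np.savez("pics/w7.npz",K=d["camera_matrix"],M=d["mount"],im=d["image"],p=s["tool_pos"],q=s["eef_rot"])
a=cv2.resize(d["image"],None,fx=.7,fy=.7)
b=cv2.resize(e[120:280,225:345],(400,533));a=cv2.copyMakeBorder(a,0,533-a.shape[0],0,0,0)
cv2.imwrite("pics/w7.png",np.hstack([a,b])[...,::-1])
E
```

```text
time_s: 15.28
tool_pos: [0.556, -0.0972, 0.1347]
eef_rot: [0.726, 0.688, 0.0, 0.0]
wrist_force: [-0.7, 0.0, -6.8]
finger_gap: 0.013
grip_force: 58.7
time_s: 15.95
tool_pos: [0.5559, -0.0971, 0.1783]
eef_rot: [0.726, 0.688, -0.0, -0.0]
wrist_force: [0.5, 0.9, -7.4]
finger_gap: 0.0126
grip_force: 58.8
time_s: 16.45
tool_pos: [0.5559, -0.0971, 0.1784]
eef_rot: [0.726, 0.688, -0.0, -0.0]
wrist_force: [0.5, 0.6, -6.5]
finger_gap: 0.0131
grip_force: 58.8
[0.01077097 0.08348182 0.02848389]
```

View pics/w7.png

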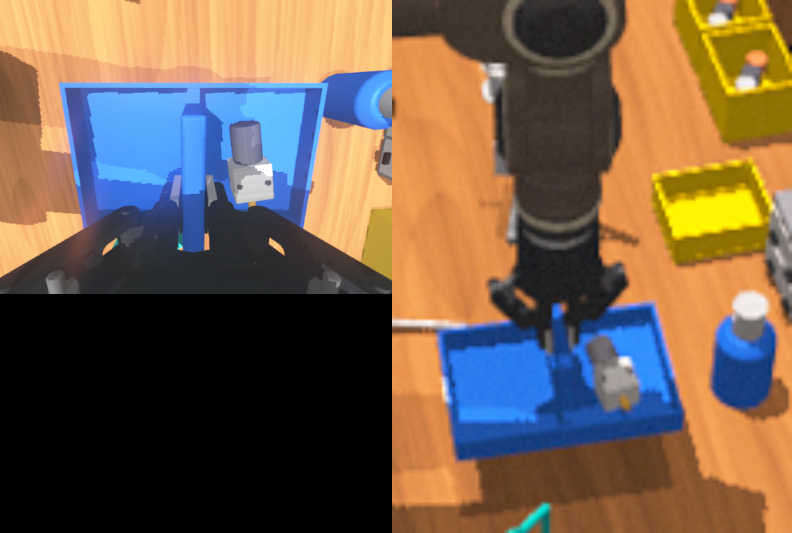

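Run:
```python
from h import *
for p in((86,120),(467,119)):print(wr('w7',*p,.137))
from cell import order,telemetry
print(np.abs(telemetry.state()["dq"]).max())
```

```text
[ 0.4501 -0.0187  0.137 ]
[ 0.6685 -0.0299  0.137 ]
0.002653135016176821
```

The rim corners fall where a level carrier would put them, within about 1 mm. I'm handing the job in.

```bash
python3 -c "
from cell import order
print(order.finish_job())"
```

```text
the job is handed in; nothing more can be done
None
```

The basket hangs freely by its handle on the grey stand's hook, and the arm is holding the carrier level about 10 cm above the bench with the motor still in it; I handed the job in at about 16.5 s.

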